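Blank the port and crack the stuck cover

ROBOT

A 6-joint arm with a two-finger parallel gripper is mounted at the origin on the work surface. World frame = base frame: x ahead of the robot, y to its left, z up, the work surface at z = 0. Lengths are in mm, angles in degrees, forces in N, time in s.
With the tool pointing down it reaches from about 300 to 850 mm from the base axis. Payload 4.2 kg.
Tool frame: the origin (TCP) lies between the finger pads; the fingertips stand 14 mm ahead of it and the grasp point (between the pads) lies 5 mm behind it; z points along the fingers, y is the line along which they close (so a half turn about z gives the same grasp; the last joint's range is limited). The gripper opens to 91 mm and grips with 3 to 60 N. Pads are 32 mm wide; open, the fingers measure 118 mm over their backs; the gripper's body (76 mm by 178 mm) begins 60 mm behind the grasp point.
Start: joints at [-76.719, 18.312, 89.639, -0, 72.044, -1.146], TCP at [143.262, -556.882, 227.976] pointing down, gripper open.
Joint ranges: [-177.97, 177.97], [-48.28, 115.42], [12.27, 149.76], [-77.06, 257.06], [2.81, 150.46], [-146.56, 146.56]. Speed limits (degrees/s): [147.25, 147.25, 180, 180, 180, 180].

INTERFACE

Orientations are given as [roll, pitch, yaw] about the fixed x, y, z axes, in that order (R = Rz(yaw) Ry(pitch) Rx(roll)).
In Python, from workcell import * gives the robot as it stands. The module is installed in compiled form; this text tells all that it offers.
- The arm moves only by the tool send_rows, never from a script. Its argument "deltas" is a list of rows, each a list of 2 entries, a list of its own where there are three numbers: the shift along the tool's x, y, z normalised to -1 to 1, where 1 is 0.5 m, then the turn, a rotation vector about the tool's x, y, z normalised to -1 to 1, where 1 is 0.5 rad. A call has 1 to 10 rows; each row shifts and turns the commanded pose from where the row before left it, along the tool's axes as they then stand; what a row does not reach is not made up. A row lasts 1/10 s, in which the tool goes at most 50 mm and 8.59 degrees, less where a joint would pass 70% of its speed; a pose out of reach is approached as far as the arm can. A call with a number of a shift or a turn outside -1 to 1 is refused whole. A call with a gripper value outside its range is refused whole. "grip" is the closure, from 0 (fully open) to 1 (shut), set as the call begins (left out, the last holds). The fingers move at their own pace and stop on an object; "grip_force" is the grip in N (left out, the last holds). Time passes only in rows, so rows that do not move let the fingers close. It gives the time, the measured TCP pose, the force, the opening and the grip force at its end, in the units of the state.
- state(): the state, without advancing time (a new reading comes with each control period).
- grab_frame(name): name is "side" or "top"; returns the picture (400x640x3 uint8, red, green, blue); there is no depth.
- calibration(name): a dict with "mtx" (3x3 intrinsics, pixels), "R" (3x3) and "t" (3): a world point X has camera coordinates R X + t. Camera axes: x right, y down, z forward; pixel columns grow to the right and rows downward; lengths in mm; the calibration is good to about 2 mm. A picture is of the moment at which its call begins. calibration takes no time and is no camera call.
- job_done(): hands the job in; it is judged then, once.
Trained networks look in the newest picture that a camera, given by its name, has taken for a name from the list of things; names that differ only in an ending like _2 or _b are one class to them, and where a whole thing is asked for, a point or a joint stands for the part that bears it (a point fixed in the world has none). Each returns a list of dicts, best first, with "p" (0 to 1); they miss things now and then, are a little off and sometimes report something else, mostly with a low value. They report only what shows in the picture. A call takes as long as a camera call. They do not tell look-alikes from the thing itself.
- trace(camera, label): "pixels" (400x640 bool, what is visible of it) and "bbox" ([left, top, width, height] in pixels, round what is visible of it).
The state is a dict: "time_s": time; "qpos": joint angles; "qvel": joint speeds; "effort": joint torques, N m; "ee_pos": TCP position; "ee_rot": TCP orientation; "force": force on the tool from outside, world axes, zero at the start; "torque": the same for the moment, N m; "gripper_width": finger opening in mm; "gripper_force": force on a finger pad.
Only numpy, scipy, OpenCV 4.12 (cv2) and the standard library are available. Lean on these libraries where they do the work, as an engineer would, in place of code of your own. Each camera call takes 0.05 s, during which the arm holds its last target. There are 200 camera calls.

TASK

Before the stuck cover comes off, set the round steel blank fully home in the matching round recess of the cylinder head and let go of it, so that no crumbs of old sealant fall into the port. Then grip the black filler cap on the cover, pull straight up until the sticky rubber seal lets go, and keep holding the cover about 12 mm open without pulling it much higher: the program finishes while the gripper still holds the cover there. Leave the piston, the bottle and the screwdriver where they are.

Things in the scene. Friction and masses are not known exactly. Their poses are not given: they have to be found in the camera images.
- head: Fixed finned aluminium cylinder head, 150 mm (own x) by 260 mm (own y), 60 mm high, fins standing out 7 mm all round below its flat top. Origin: centre of its underside; z up. On its top: the round port recess (centre at own y -80 mm) and the stuck cover (centre at own y +60 mm). Its place and yaw vary.
- port (a point): Centre of the floor of the round port recess in the head's top: recess 64 mm across, 6 mm deep (floor 54 mm above the table), rim chamfered 2 mm. Axes as the head's.
- blank: Loose plain steel blank, about 0.18 kg: round disc 60 mm across and 8 mm thick, with an upright round grip boss on its centre, 22 mm across and 24 mm tall (top 32 mm above the origin). Origin: centre of its underside; z up. It stands on the table to one side of the head, left or right. Seated, its underside rests on the recess floor and the disc stands 2 mm proud.
- seat (a point): Fixed point on the head's top face at the centre under the shut cover, 60 mm above the table: the shut cover's origin lies here, and its height above this point is how far it is open. Axes as the head's.
- cover: Loose cast aluminium cover, about 0.5 kg: flange 120 (own x) by 124 mm, 8 mm thick, dome to 30 mm height, filler cap on top. Origin: centre of the flange's underside; z up. A rubber plug under it (80 by 86 mm, 13 mm deep) sticks in a well of the head: the pull needed, weight included, peaks at about 14 to 23 N in the first 4 mm and drops to the bare weight by about 9 mm. Let go, it sinks back.
- cap (a point): Point at the foot of the round black filler cap fixed on the middle of the cover, the part to grip: cap 38 mm across, 26 mm tall, upright sides. The point is the centre of its underside, on the dome, 30 mm above the cover's origin and 90 mm above the table while shut. It rises with the cover.
- piston: Bystander: aluminium piston standing on the table, 84 mm across, 58 mm tall, on the other side of the head from the blank. Origin: centre of its underside.
- sealant: Bystander: white bottle with black cap, 48 mm across, 130 mm tall, standing beyond the head. Origin: centre of its underside.
- screwdriver: Bystander: screwdriver lying on the table beyond the head. Origin at its underside.
There are look-alikes about, which are no part of the job. Leave any purple or red look-alike of the cover alone.

How it is judged (in metres and radians):
On the way, in this order (a step that is already met when the one before it is completed fails the run):
1. the blank is seated in the recess and let go, the cover still shut (horizontal distance between blank and port below 0.004 m and z of blank in the frame of port between -0.003 and 0.002 m and angle between blank's own z axis and vertical below 0.06 rad and contact force between the fingers and blank below 0.1 N and z of cover in the frame of seat below 0.003 m), for 0.2 s.
2. the cover is broken free of its seal while the gripper holds it (z of cover in the frame of seat above 0.0085 m and contact force between the fingers and cover above 2 N), for 0.1 s.
At the end, for the whole second after the job is handed in: The blank lies flat on the floor of the round recess (centred within 4 mm, its underside within 2 mm of the floor) and is not touched; the cover is open 9 to 18 mm, level within 0.15 rad, within 20 mm sideways of its seat, still, clear of the head, and held by the fingers (more than 2 N) (horizontal distance between blank and port below 0.004 m and z of blank in the frame of port between -0.003 and 0.002 m and angle between blank's own z axis and vertical below 0.06 rad and z of cover in the frame of seat between 0.009 and 0.018 m and horizontal distance between cover and seat below 0.02 m and angle between cover's own z axis and vertical below 0.15 rad and linear speed of cover below 0.01 m/s and contact force between cover and head below 0.3 N and contact force between the fingers and cover above 2 N and contact force between the fingers and blank below 0.1 N); the arm keeps its last pose, push and grip.
It fails at once if the cover is pulled up more than 30 mm (z of cover in the frame of seat above 0.03 m).
It fails at once if the cover is opened while the blank is not in its recess (z of cover in the frame of seat above 0.005 m and (horizontal distance between blank and port above 0.006 m or z of blank in the frame of port above 0.004 m)).
It fails at once if the piston is disturbed (moved more than 30 mm) (distance of piston from where it was at the start of the episode above 0.03 m).
It fails at once if the sealant bottle is disturbed (moved more than 30 mm) (distance of sealant from where it was at the start of the episode above 0.03 m).
It fails at once if the screwdriver is disturbed (moved more than 30 mm) (distance of screwdriver from where it was at the start of the episode above 0.03 m).
It also fails if it takes over 54 s, if anything falls off the work surface, if the arm or the gripper's body presses on something with over 40 N, if the wrist force passes 120 N, or if a joint passes its speed limit or range.

## Working session

There is one attempt and no reset: what is moved stays moved. The work goes in short steps, Python scripts to look and compute and a tool call to move; the robot and the scene stay as the last step left them, time stands still between calls to the robot, and variables do not carry over. Pictures are saved under pics/ and viewed, at most 10 in all, crops included, and the job is handed in when it is done.

Besides the shell and the picture viewer there is one more tool, called after "Request:" as name(argument=value, ...) on one line, values as JSON. send_rows: Moves the arm, as the interface text tells. Scaled input: -1 to 1 covers 0.5 m each way for a shift and 0.5 rad each way for a turn. Its arguments: {"type":"object","properties":{"deltas":{"type":"array","items":{"type":"array"}},"grip":{"type":"number"},"grip_force":{"type":"number"}},"required":["deltas"]}

```bash
mkdir -p pics; python3 - <<'E'
from workcell import *
import cv2
for c in("top","side"):
    cv2.imwrite(f"pics/{c}0.png",grab_frame(c)[:,:,::-1])
    k=calibration(c);print(c,k)
    for l in("head","blank","cover","cap","port","piston"):
        for d in trace(c,l)[:3]:
            import numpy as np
            v,u=np.nonzero(d["pixels"]);print(l,round(d["p"],2),d["bbox"],u.mean().round(1),v.mean().round(1))
print(state())
E
```

```text
top {'mtx': array([[417.98370701,   0.        , 328.47358746],
       [  0.        , 417.98370701, 206.15584699],
       [  0.        ,   0.        ,   1.        ]]), 'R': array([[ 1.16903040e-04, -9.99894405e-01,  1.45315437e-02],
       [-9.95649608e-01, -1.47037931e-03, -9.31648837e-02],
       [ 9.31764128e-02, -1.44574345e-02, -9.95544644e-01]]), 't': array([ -2.14306715, 592.9730604 , 949.14916413])}
head 0.97 [254.7, 165.5, 132.6, 103.0] 331.8 212.1
blank 0.96 [434.6, 220.3, 26.9, 25.5] 447.9 232.0
cover 0.96 [242.9, 84.4, 67.5, 59.2] 277.4 114.4
cover 0.89 [178.8, 288.2, 55.7, 57.8] 209.1 316.2
cover 0.6 [259.8, 191.1, 66.8, 65.5] 293.6 222.8
cap 0.85 [258.9, 192.2, 65.9, 66.8] 293.2 222.9
cap 0.83 [242.2, 81.9, 69.6, 68.8] 276.9 114.3
cap 0.56 [181.6, 286.7, 57.7, 57.3] 209.2 316.1
port 0.65 [253.8, 163.3, 135.4, 102.3] 332.1 211.9
piston 0.87 [184.6, 219.9, 39.8, 38.6] 204.6 237.2
piston 0.49 [253.7, 163.9, 132.0, 104.0] 332.9 211.8
side {'mtx': array([[388.67673118,   0.        , 314.44831299],
       [  0.        , 388.67673118, 203.75742262],
       [  0.        ,   0.  
[... 701 characters left out ...]
.9, 49.4] 294.7 298.0
{'time_s': 0.7, 'qpos': array([-7.67202898e+01,  1.83107346e+01,  8.96374011e+01,  7.12625418e-04,
        7.20437806e+01, -1.14533922e+00]), 'qvel': array([ 0.02494599, -0.05632336,  0.00062352,  0.14721523, -0.00783046,
        0.06143692]), 'effort': array([ 1.08764165e-03, -4.12219298e+01, -2.32190663e+01,  7.30514154e-02,
        3.76150582e-02,  4.94882215e-06]), 'ee_pos': array([ 143.25662112, -556.89740759,  227.9984738 ]), 'ee_rot': array([ 1.79991904e+02, -5.16230929e-04,  1.44248298e+01]), 'force': array([ 0.23919708,  0.25944983, -1.40929881]), 'torque': array([-0.02177279, -0.05150164, -0.00086949]), 'gripper_force': 0.0, 'gripper_width': 91.26837478291655}
```

View top.

```bash
python3 - <<'E'
import cv2
a=cv2.imread("pics/top0.png")[60:370,160:500]
cv2.imwrite("pics/top0c.png",cv2.resize(a,None,fx=1.9,fy=1.9,interpolation=cv2.INTER_CUBIC))
E
```

```text
(no output)
```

View pics/top0.png

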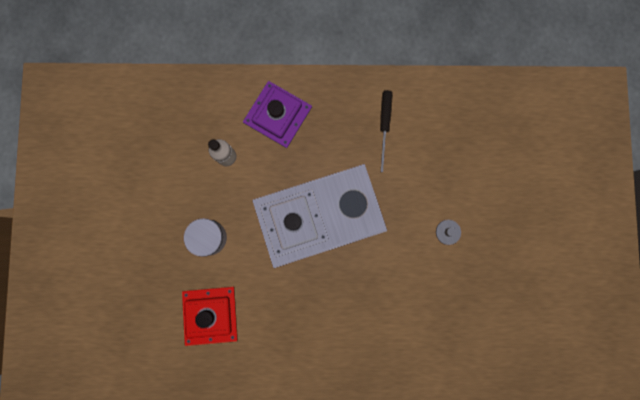

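View pics/top0c.png

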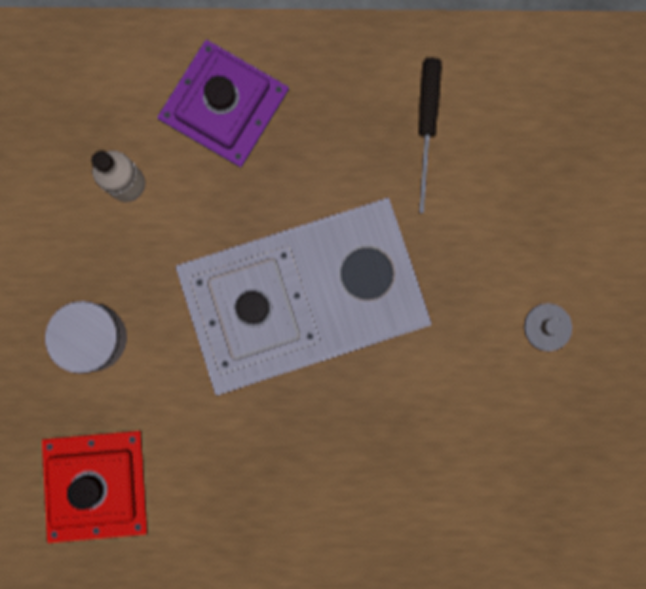

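View pics/side0.png

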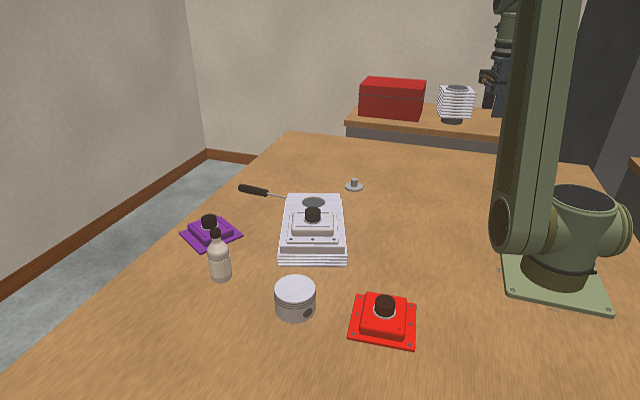

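Candidates for the cover: aluminium (top 293,222), on the head; purple (277,114) and red (209,316) are look-alikes. I choose the aluminium one. The crop shows it on the head, next to the port (353,204). There is only one blank, at (448,232), right of the head. The piston is at (204,237), left of it.

```bash
cat > h.py <<'E'
from workcell import *
import numpy as np, cv2
def ray(c,u,v,z):
    k=calibration(c);C=-k["R"].T@k["t"]
    d=k["R"].T@np.linalg.inv(k["mtx"])@[u,v,1]
    return C+d*(z-C[2])/d[2]
def proj(c,X):
    k=calibration(c);p=k["mtx"]@(k["R"]@np.array(X,float)+k["t"]);return p[:2]/p[2]
def dark(c,im,u,v,r,th):
    g=cv2.cvtColor(im,cv2.COLOR_RGB2GRAY).astype(float)
    u0,v0=int(u)-r,int(v)-r;g=g[v0:v0+2*r+1,u0:u0+2*r+1]
    S=8;G=cv2.resize(g,None,fx=S,fy=S,interpolation=cv2.INTER_CUBIC)
    n,l,s,ce=cv2.connectedComponentsWithStats((G<th).astype(np.uint8))
    i=l[r*S,r*S]; 
    return u0+(ce[i][0]+.5)/S-.5,v0+(ce[i][1]+.5)/S-.5,2*np.sqrt(s[i][4]/np.pi)/S,g
E
python3 - <<'E'
from h import *
np.set_printoptions(precision=1,suppress=True)
im=grab_frame("top")
print("cam",-calibration("top")["R"].T@calibration("top")["t"])
g=cv2.cvtColor(im,cv2.COLOR_RGB2GRAY)
print(g[222,278:310],g[204,335:372]); print(g[232,430:466]); print(im[232,430:466,0].astype(int)-im[232,430:466,2])
for n,p,z in(("cap",(293,222),116),("port",(353,204),54)):
    u,v,d,_=dark("top",im,*p,22,90); X=ray("top",u,v,z); print(n,u,v,"diam",d/418*(np.linalg.norm(X+calibration("top")["R"].T@calibration("top")["t"])),X)
for l,zz in(("blank",(8,)),("head",(60,)),("piston",(58,)),("sealant",(130,)),("screwdriver",(10,))):
    d=trace("top",l)
    if not d: continue
    m=d[0]["pixels"].astype(np.uint8);r=cv2.minAreaRect(np.argwhere(m)[:,::-1].astype(np.float32))
    print(l,r,[ray("top",*q,zz[0])[:2] for q in cv2.boxPoints(r)],ray("top",*r[0],zz[0]))
# blank disc by low saturation
s=(im[...,0].astype(float)-im[...,2])[210:255,425:475];S=8
G=cv2.resize(s,None,fx=S,fy=S,interpolation=cv2.INTER_CUBIC)
n,L,st,ce=cv2.connectedComponentsWithStats((G<18).astype(np.uint8));i=L[22*S,23*S]
u,v=425+(ce[i][0]+.5)/S-.5,210+(ce[i][1]+.5)/S-.5;print("blank",u,v,2*np.sqrt(st[i][4]/np.pi)/S,ray("top",u,v,8),ray("top",u,v,4))
for n,p,z in(("cap",(313,210),116),("port",(314,202),54)):
    u,v=p;print("side",n,ray("side",u,v,z))
E
```

```text
cam [ 502.    12.5 1000.2]
[134 130 137 141 134  99  50  31  37  38  38  39  40  39  42  39  41  41
  42  42  43  41  38  63 109 124 135 138 137 135 133 128] [135 135 138 132  92  62  61  63  61  63  63  62  62  61  62  63  63  62
  62  62  63  63  62  61  62  64  63  64  63  62  59  71 105 130 136 134
 132]
[ 95  94  94  94  92  82  85 108 113 112 112 110 111 107  82  48  48  83
 109 112 111 111 111 110 110 111 111 110 110 109 109 102  97  97  96  96]
[ 52  52  52  52  52  35   1 -12  -9 -10  -9  -9  -8  -8  -3   6   6  -2
  -8 -10  -8  -9  -8  -9  -9  -8  -9  -8  -9 -11  -3  36  55  54  53  53]
cap 292.4110501451336 221.43220558616196 diam 38.926569632682714 [552.1  75.9 116. ]
port 352.82196281654024 203.53516668447483 diam 62.24757207075873 [596.6 -56.7  54. ]
blank ((448.0, 232.0), (24.0, 24.0), 90.0) [array([ 562. , -258.5]), array([ 562.1, -316.1]), array([ 505. , -314.4]), array([ 505. , -257.2])] [ 533.4 -286.5    8. ]
head ((319.0702819824219, 215.59507751464844), (71.68377685546875, 120.12107849121094), 71.95217895507812) [array([603.4, 173.9]), array([689.3, -84.8]), arra
[... 185 characters left out ...]
334.4]), array([577.8, 299.7]), array([537. , 217.1]), array([463.1, 252.4])] [520.1 275.9  58. ]
sealant ((220.75001525878906, 151.25), (31.11269760131836, 20.50609588623047), 45.0) [array([707.3, 265.6]), array([738.6, 235.9]), array([691.5, 188.5]), array([660.4, 218.3])] [699.4 227.1 130. ]
screwdriver ((384.04486083984375, 129.96206665039062), (10.380685806274414, 80.30498504638672), 4.763641834259033) [array([ 683.2, -115. ]), array([ 881.6, -133.5]), array([ 879.6, -158.8]), array([ 681.1, -139.9])] [ 780.5 -136.7   10. ]
blank 448.025628270176 231.81325313144126 25.047333017715975 [ 533.9 -286.6    8. ] [ 534.  -287.8    4. ]
side cap [548.1  76.7 116. ]
side port [592.6 -63.5  54. ]
```

Request:
send_rows(deltas=[[[0, 0, 0], [0, 0, -0.144]], [[0.05, -0.014, 0.01], [0, 0, 0]], [[0.09, -0.026, 0.022], [0, 0, 0]], [[0.09, -0.026, 0.022], [0, 0, 0]], [[0.09, -0.026, 0.022], [0, 0, 0]], [[0.09, -0.026, 0.022], [0, 0, 0]], [[0.09, -0.026, 0.022], [0, 0, 0]], [[0.09, -0.026, 0.022], [0, 0, 0]], [[0.09, -0.026, 0.022], [0, 0, 0]], [[0.09, -0.026, 0.022], [0, 0, 0]]], grip=0)

```text
time_s: 2.0
ee_pos: [474.5, -327.9, 134.7]
ee_rot: [180.0, -0.0, 18.6]
force: [0.5, -0.8, 0.1]
gripper_width: 91.3
gripper_force: 0.0
```

```bash
cat >> h.py <<'E'
from scipy.spatial.transform import Rotation as Ro
def go(T,yaw=None):
    s=state();R=Ro.from_euler("xyz",s["ee_rot"],degrees=True)
    print("t",s["time_s"],"tcp",s["ee_pos"].round(2),s["ee_rot"].round(2),"w",round(s["gripper_width"],1),"F",s["force"].round(1))
    print("shift/500",(R.inv().apply(np.array(T)-s["ee_pos"])/500).round(4))
    if yaw is not None: print("turn/.5",((R.inv()*Ro.from_euler("xyz",[180,0,yaw],degrees=True)).as_rotvec()/.5).round(4))
E
python3 -c "
from h import *
go([534,-286.8,25],18.55)"
```

```text
t 2.0 tcp [ 474.46 -327.9   134.68] [ 1.7997e+02 -1.0000e-02  1.8560e+01] w 91.3 F [ 0.5 -0.8  0.1]
shift/500 [ 0.139  -0.0401  0.2194]
turn/.5 [ 0.0011 -0.0004  0.0003]
```

Request:
send_rows(deltas=[[[0.07, -0.02, 0], [0, 0, 0]], [[0.069, -0.02, 0], [0, 0, 0]], [[0, 0, 0.06], [0, 0, 0]], [[0, 0, 0.06], [0, 0, 0]], [[0, 0, 0.05], [0, 0, 0]], [[0, 0, 0], [0, 0, 0]]])

```text
time_s: 2.6
ee_pos: [530.2, -286.6, 46.5]
ee_rot: [-179.7, 0.3, 18.6]
force: [-0.1, -0.4, 0.5]
gripper_width: 91.1
gripper_force: 0.0
```

```bash
python3 -c "
from h import *
go([534,-286.8,25],18.55)"
```

```text
t 2.6 tcp [ 530.22 -286.63   46.52] [-179.67    0.3    18.57] w 91.1 F [-0.1 -0.4  0.5]
shift/500 [0.0073 0.003  0.043 ]
turn/.5 [-0.0114  0.0105  0.0008]
```

Request:
send_rows(deltas=[[[0, 0, 0], [0, 0, 0]], [[0, 0, 0], [0, 0, 0]]])

```text
time_s: 2.8
ee_pos: [533.5, -288.8, 51.6]
ee_rot: [179.9, -0.1, 18.5]
force: [0.2, -0.3, -0.0]
gripper_width: 91.1
gripper_force: 0.0
```

```bash
python3 -c "
from h import *
go([534,-286.8,25],18.55)"
```

```text
t 2.8 tcp [ 533.51 -288.81   51.59] [ 1.7986e+02 -1.2000e-01  1.8540e+01] w 91.1 F [ 0.2 -0.3 -0. ]
shift/500 [ 0.0021 -0.0036  0.0532]
turn/.5 [ 0.0047 -0.0042 -0.0004]
```

Request:
send_rows(deltas=[[[0.001, -0.002, 0.025], [0, 0, 0]], [[0, 0, 0.023], [0, 0, 0]], [[0, 0, 0], [0, 0, 0]], [[0, 0, 0], [0, 0, 0]], [[0, 0, 0], [0, 0, 0]]])

```text
time_s: 3.3
ee_pos: [532.8, -287.1, 26.1]
ee_rot: [180.0, -0.0, 18.5]
force: [-0.1, 0.0, 0.3]
gripper_width: 91.2
gripper_force: 0.0
```

```bash
python3 -c "
from h import *
go([534,-286.8,25],18.55)"
```

```text
t 3.3 tcp [ 532.8  -287.1    26.08] [ 1.7998e+02 -1.0000e-02  1.8550e+01] w 91.2 F [-0.1  0.   0.3]
shift/500 [0.0025 0.0002 0.0022]
turn/.5 [ 0.0007 -0.0005 -0.    ]
```

Close gently to centre it, then read.

Request:
send_rows(deltas=[[[0.002, 0, 0.001], [0, 0, 0]], [[0, 0, 0], [0, 0, 0]], [[0, 0, 0], [0, 0, 0]], [[0, 0, 0], [0, 0, 0]], [[0, 0, 0], [0, 0, 0]], [[0, 0, 0], [0, 0, 0]], [[0, 0, 0], [0, 0, 0]], [[0, 0, 0], [0, 0, 0]]], grip=1, grip_force=15)

```text
time_s: 4.1
ee_pos: [533.6, -286.7, 25.4]
ee_rot: [180.0, 0.0, 18.6]
force: [1.0, -0.1, 0.7]
gripper_width: 30.1
gripper_force: 0.0
```

```bash
python3 - <<'E'
from h import *
go([534,-286.8,25],18.55)
cv2.imwrite("pics/t1.png",cv2.resize(grab_frame("top")[180:280,380:520,::-1],None,fx=5,fy=5,interpolation=cv2.INTER_CUBIC))
E
```

```text
t 4.1 tcp [ 533.57 -286.67   25.44] [180.     0.    18.55] w 30.1 F [ 1.  -0.1  0.7]
shift/500 [0.0007 0.0005 0.0009]
turn/.5 [0.0002 0.0001 0.0001]
```

View pics/t1.png

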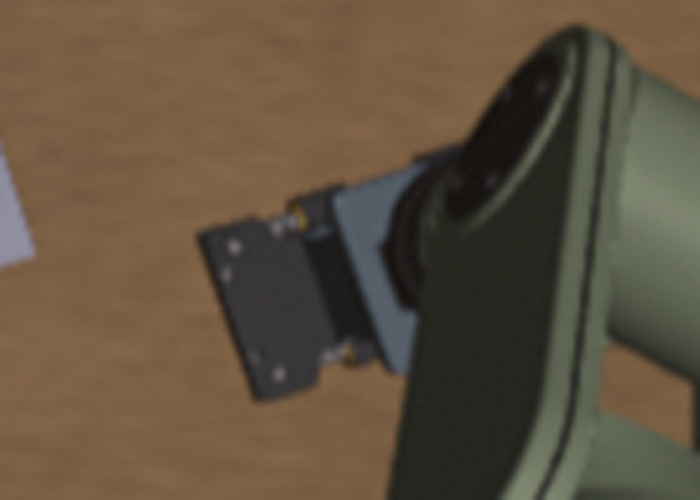

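The blank is hidden behind the gripper (the finger back is near 430,240), and the fingers are still closing at 30 mm. I'll finish the grip, then reopen and lift away to compare the gripper centre with the camera.

Request:
send_rows(deltas=[[[0, 0, 0], [0, 0, 0]], [[0, 0, 0], [0, 0, 0]], [[0, 0, 0], [0, 0, 0]], [[0, 0, 0], [0, 0, 0]]])

```text
time_s: 4.55
ee_pos: [533.6, -286.7, 25.5]
ee_rot: [180.0, -0.0, 18.6]
force: [0.4, -0.3, 0.7]
gripper_width: 21.4
gripper_force: 15.0
```

```bash
python3 - <<'E'
from h import *
go([534,-286.8,25],18.55);print(state()["gripper_force"])
E
```

```text
t 4.55 tcp [ 533.61 -286.75   25.47] [179.99  -0.    18.55] w 21.4 F [ 0.4 -0.3  0.7]
shift/500 [0.0007 0.0003 0.0009]
turn/.5 [ 0.0005 -0.0001  0.0001]
14.999967366456985
```

Request:
send_rows(deltas=[[[0, 0, 0], [0, 0, 0]], [[0, 0, 0], [0, 0, 0]], [[0, 0, 0], [0, 0, 0]], [[0, 0, -0.08], [0, 0, 0]], [[0, 0, -0.09], [0, 0, 0]], [[-0.08, 0, -0.05], [0, 0, 0]], [[-0.09, 0.03, 0], [0, 0, 0]], [[-0.09, 0.03, 0], [0, 0, 0]], [[-0.04, 0.02, 0], [0, 0, 0]], [[0, 0, 0], [0, 0, 0]]], grip=0.3)

```text
time_s: 5.55
ee_pos: [402.0, -373.9, 135.8]
ee_rot: [180.0, 0.0, 18.3]
force: [0.2, 0.2, 0.7]
gripper_width: 63.4
gripper_force: 0.0
```

```bash
cat >> h.py <<'E'
def blankpos(im,u0=448,v0=232,r=22,z=8):
    s=(im[...,0].astype(float)-im[...,2])[v0-r:v0+r+1,u0-r:u0+r+1];S=8
    G=cv2.resize(s,None,fx=S,fy=S,interpolation=cv2.INTER_CUBIC)
    n,L,st,ce=cv2.connectedComponentsWithStats((G<18).astype(np.uint8));i=1+np.argmax(st[1:,4])
    u,v=u0-r+(ce[i][0]+.5)/S-.5,v0-r+(ce[i][1]+.5)/S-.5
    return u,v,2*np.sqrt(st[i][4]/np.pi)/S,ray("top",u,v,z)
E
python3 - <<'E'
from h import *
go([534,-286.8,25],18.55)
im=grab_frame("top");print(blankpos(im))
cv2.imwrite("pics/t2.png",cv2.resize(im[180:280,380:520,::-1],None,fx=5,fy=5,interpolation=cv2.INTER_CUBIC))
E
```

```text
t 5.55 tcp [ 401.97 -373.93  135.77] [1.7997e+02 3.0000e-02 1.8340e+01] w 63.4 F [0.2 0.2 0.7]
shift/500 [ 0.3056 -0.0825  0.2213]
turn/.5 [ 0.0012  0.001  -0.0075]
(np.float64(447.68042422845883), np.float64(231.93030504084163), np.float64(25.018722925292128), array([ 533.61164602, -285.77394871,    8.        ]))
```

Request:
send_rows(deltas=[[[0.09, -0.025, 0.02], [0, 0, -0.004]], [[0.09, -0.025, 0.03], [0, 0, -0.003]], [[0.08, -0.02, 0.05], [0, 0, 0]], [[0.045, -0.0125, 0.05], [0, 0, 0]], [[0, 0, 0.05], [0, 0, 0]], [[0, 0, 0], [0, 0, 0]], [[0, 0, 0], [0, 0, 0]], [[0, 0, 0], [0, 0, 0]], [[0, 0, 0], [0, 0, 0]]])

```text
time_s: 6.5
ee_pos: [536.0, -285.1, 37.1]
ee_rot: [179.9, -0.1, 18.7]
force: [-0.4, -0.7, 0.0]
gripper_width: 63.8
gripper_force: 0.0
```

```bash
python3 - <<'E'
from h import *
go([533.6,-286.75,25],18.55)
E
```

```text
t 6.5 tcp [ 536.   -285.14   37.09] [ 1.7987e+02 -1.1000e-01  1.8710e+01] w 63.8 F [-0.4 -0.7  0. ]
shift/500 [-0.0056  0.0015  0.0242]
turn/.5 [ 0.0044 -0.004   0.0057]
```

Request:
send_rows(deltas=[[[-0.005, 0.0015, 0.012], [0, 0, 0.005]], [[0, 0, 0.011], [0, 0, 0]], [[0, 0, 0], [0, 0, 0]], [[0, 0, 0], [0, 0, 0]], [[0, 0, 0], [0, 0, 0]]])

```text
time_s: 7.0
ee_pos: [533.3, -286.0, 24.0]
ee_rot: [180.0, -0.0, 18.6]
force: [-0.6, -0.1, 0.0]
gripper_width: 63.7
gripper_force: 0.0
```

```bash
python3 - <<'E'
from h import *
go([533.6,-286.75,25],18.55)
E
```

```text
t 7.0 tcp [ 533.29 -286.03   23.98] [179.99  -0.    18.6 ] w 63.7 F [-0.6 -0.1  0. ]
shift/500 [ 0.0001  0.0016 -0.002 ]
turn/.5 [ 0.0003 -0.0002  0.0018]
```

Request:
send_rows(deltas=[[[0, 0.0015, -0.002], [0, 0, 0.001]], [[0, 0, 0], [0, 0, 0]], [[0, 0, 0], [0, 0, 0]], [[0, 0, 0], [0, 0, 0]], [[0, 0, 0], [0, 0, 0]], [[0, 0, 0], [0, 0, 0]], [[0, 0, 0], [0, 0, 0]], [[0, 0, 0], [0, 0, 0]]], grip=1, grip_force=25)

```text
time_s: 7.8
ee_pos: [533.5, -286.6, 25.0]
ee_rot: [180.0, -0.0, 18.6]
force: [0.9, -0.6, 0.0]
gripper_width: 21.2
gripper_force: 25.0
```

```bash
python3 - <<'E'
from h import *
go([596.6,-57.65,110],18.55);print(state()["gripper_force"])
E
```

```text
t 7.8 tcp [ 533.49 -286.63   24.96] [180.    -0.    18.58] w 21.2 F [ 0.9 -0.6  0. ]
shift/500 [ 0.2656 -0.3939 -0.1701]
turn/.5 [ 0.0002 -0.      0.0011]
24.999999403953552
```

Request:
send_rows(deltas=[[[0, 0, -0.04], [0, 0, 0]], [[0, 0, -0.07], [0, 0, 0]], [[0, 0, -0.06], [0, 0, 0]], [[0.02, -0.03, 0], [0, 0, 0]], [[0.04, -0.06, 0], [0, 0, 0]], [[0.05, -0.075, 0], [0, 0, 0]], [[0.05, -0.075, 0], [0, 0, 0]], [[0.05, -0.075, 0], [0, 0, 0]], [[0.035, -0.05, 0], [0, 0, 0]], [[0.02, -0.029, 0], [0, 0, 0.001]]])

```text
time_s: 8.8
ee_pos: [595.8, -54.4, 108.5]
ee_rot: [-179.9, 0.1, 18.7]
force: [-0.2, -0.0, -1.5]
gripper_width: 21.0
gripper_force: 25.0
```

Request:
send_rows(deltas=[[[0, 0, 0], [0, 0, 0]], [[0, 0, 0], [0, 0, 0]], [[0, 0, 0], [0, 0, 0]], [[0, 0, 0], [0, 0, 0]], [[0, 0, 0], [0, 0, 0]], [[0, 0, 0], [0, 0, 0]]])

```text
time_s: 9.4
ee_pos: [596.2, -58.4, 110.0]
ee_rot: [180.0, 0.0, 18.5]
force: [0.4, 0.4, -2.0]
gripper_width: 21.2
gripper_force: 25.0
```

```bash
python3 - <<'E'
from h import *
go([596.5,-57.55,95],18.55);print(state()["gripper_force"])
cv2.imwrite("pics/s1.png",cv2.resize(grab_frame("side")[120:280,230:430,::-1],None,fx=3.7,fy=3.7,interpolation=cv2.INTER_CUBIC))
E
```

```text
t 9.4 tcp [596.17 -58.4  109.98] [179.99   0.    18.49] w 21.2 F [ 0.4  0.4 -2. ]
shift/500 [ 0.0012 -0.0014  0.03  ]
turn/.5 [ 0.0003  0.     -0.0021]
24.999741911888123
```

View pics/s1.png

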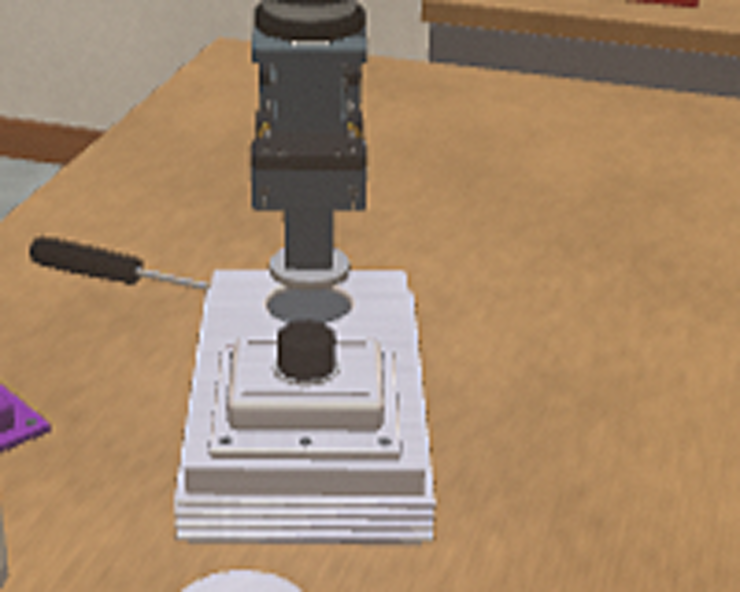

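The blank hangs level above the port: crop (309,266) against (309,304), aligned sideways. Next I lower it to just above the rim.

Request:
send_rows(deltas=[[[0.001, -0.001, 0.015], [0, 0, -0.002]], [[0, 0, 0.019], [0, 0, 0]], [[0, 0, 0], [0, 0, 0]], [[0, 0, 0], [0, 0, 0]], [[0, 0, 0], [0, 0, 0]], [[0, 0, 0], [0, 0, 0]]])

```text
time_s: 10.05
ee_pos: [596.8, -57.0, 93.2]
ee_rot: [180.0, -0.0, 18.6]
force: [1.3, 1.1, -1.5]
gripper_width: 21.3
gripper_force: 25.0
```

```bash
python3 - <<'E'
from h import *
go([596.5,-57.55,79],18.55);print(state()["gripper_force"])
E
```

```text
t 10.05 tcp [596.84 -57.04  93.19] [ 1.7998e+02 -3.0000e-02  1.8610e+01] w 21.3 F [ 1.3  1.1 -1.5]
shift/500 [-0.001   0.0007  0.0284]
turn/.5 [ 0.0007 -0.001   0.0022]
24.999803602695465
```

Request:
send_rows(deltas=[[[-0.0007, 0.0005, 0.006], [0, 0, 0]], [[0, 0, 0.006], [0, 0, 0]], [[0, 0, 0.004], [0, 0, 0]], [[0, 0, 0.003], [0, 0, 0]], [[0, 0, 0.003], [0, 0, 0]], [[0, 0, 0.003], [0, 0, 0]], [[0, 0, 0.002], [0, 0, 0]], [[0, 0, 0], [0, 0, 0]], [[0, 0, 0], [0, 0, 0]], [[0, 0, 0], [0, 0, 0]]])

```text
time_s: 11.05
ee_pos: [596.4, -57.4, 79.5]
ee_rot: [180.0, -0.0, 18.6]
force: [0.5, -0.1, -0.8]
gripper_width: 21.1
gripper_force: 25.0
```

```bash
python3 - <<'E'
from h import *
go([596.5,-57.55,79],18.55);print(state()["gripper_force"])
E
```

```text
t 11.05 tcp [596.42 -57.4   79.51] [ 1.7999e+02 -1.0000e-02  1.8610e+01] w 21.1 F [ 0.5 -0.1 -0.8]
shift/500 [0.0001 0.0003 0.001 ]
turn/.5 [ 0.0003 -0.0003  0.0021]
24.99979019165039
```

Request:
send_rows(deltas=[[[0, 0, 0.001], [0, 0, 0]], [[0, 0, 0.0006], [0, 0, 0]], [[0, 0, 0], [0, 0, 0]], [[0, 0, 0], [0, 0, 0]]])

```text
time_s: 11.45
ee_pos: [596.5, -57.4, 78.9]
ee_rot: [180.0, -0.0, 18.6]
force: [-1.0, 0.5, 1.7]
gripper_width: 21.1
gripper_force: 25.0
```

Request:
send_rows(deltas=[[[0, 0, 0], [0, 0, 0]], [[0, 0, 0], [0, 0, 0]], [[0, 0, 0], [0, 0, 0]], [[0, 0, 0], [0, 0, 0]], [[0, 0, -0.04], [0, 0, 0]], [[0, 0, -0.07], [0, 0, 0]], [[0, 0, -0.06], [0, 0, 0]], [[0, 0, 0], [0, 0, 0]]], grip=0.3)

```text
time_s: 12.25
ee_pos: [599.2, -57.7, 168.3]
ee_rot: [179.8, -0.5, 18.6]
force: [0.6, -0.7, -0.6]
gripper_width: 63.6
gripper_force: 0.0
```

```bash
python3 - <<'E'
from h import *
go([552.1,75,165],18.55)
cv2.imwrite("pics/s2.png",cv2.resize(grab_frame("side")[180:260,260:370,::-1],None,fx=7,fy=7,interpolation=cv2.INTER_CUBIC))
E
```

```text
t 12.25 tcp [599.18 -57.71 168.34] [179.76  -0.5   18.61] w 63.6 F [ 0.6 -0.7 -0.6]
shift/500 [-0.0046 -0.2816  0.0055]
turn/.5 [ 0.0083 -0.0174  0.0021]
```

View pics/s2.png

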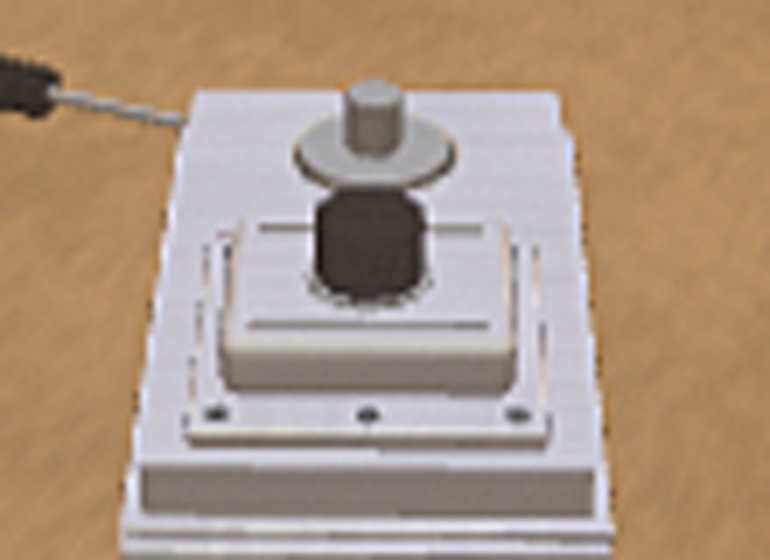

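The blank sits flat and centred in the recess (crop 375,150; it set down at TCP 78.9 mm). On to the cap.

Request:
send_rows(deltas=[[[0, -0.03, 0], [0, 0, 0]], [[0, -0.06, 0], [0, 0, 0]], [[0, -0.07, 0], [0, 0, 0]], [[0, -0.07, 0], [0, 0, 0]], [[0, -0.035, 0], [0, 0, 0]], [[0, -0.016, 0], [0, 0, 0]], [[0, 0, 0], [0, 0, 0]], [[0, 0, 0], [0, 0, 0]], [[0, 0, 0], [0, 0, 0]], [[0, 0, 0], [0, 0, 0]]])

```text
time_s: 13.3
ee_pos: [551.8, 74.9, 163.5]
ee_rot: [180.0, 0.0, 18.5]
force: [-0.1, -0.5, 0.1]
gripper_width: 63.8
gripper_force: 0.0
```

```bash
python3 - <<'E'
from h import *
go([552.1,75,108],18.55)
E
```

```text
t 13.3 tcp [551.77  74.94 163.46] [1.7999e+02 1.0000e-02 1.8540e+01] w 63.8 F [-0.1 -0.5  0.1]
shift/500 [7.000e-04 1.000e-04 1.109e-01]
turn/.5 [ 0.0004  0.0004 -0.0004]
```

Request:
send_rows(deltas=[[[0, 0, 0.03], [0, 0, 0]], [[0, 0, 0.04], [0, 0, 0]], [[0, 0, 0.025], [0, 0, 0]], [[0, 0, 0.014], [0, 0, 0]], [[0, 0, 0], [0, 0, 0]], [[0, 0, 0], [0, 0, 0]], [[0, 0, 0], [0, 0, 0]], [[0, 0, 0], [0, 0, 0]]])

```text
time_s: 14.1
ee_pos: [552.0, 75.8, 109.9]
ee_rot: [180.0, -0.1, 18.6]
force: [0.7, -0.0, -1.1]
gripper_width: 63.9
gripper_force: 0.0
```

```bash
python3 - <<'E'
from h import *
go([552.1,75,108],18.55)
E
```

```text
t 14.1 tcp [551.98  75.84 109.86] [ 1.7998e+02 -8.0000e-02  1.8610e+01] w 63.9 F [ 0.7 -0.  -1.1]
shift/500 [-0.0003  0.0017  0.0037]
turn/.5 [ 0.0008 -0.0028  0.0023]
```

Request:
send_rows(deltas=[[[0, 0.0005, 0.003], [0, 0, 0.001]], [[0, 0, 0], [0, 0, 0]], [[0, 0, 0], [0, 0, 0]], [[0, 0, 0], [0, 0, 0]], [[0, 0, 0], [0, 0, 0]], [[0, 0, 0], [0, 0, 0]], [[0, 0, 0], [0, 0, 0]]], grip=1, grip_force=55)

```text
time_s: 14.8
ee_pos: [551.5, 75.8, 107.7]
ee_rot: [-180.0, 0.0, 18.6]
force: [-0.8, 1.9, 0.7]
gripper_width: 36.8
gripper_force: 55.0
```

```bash
python3 - <<'E'
from h import *
go([552.1,75,108],18.55);print(state()["gripper_force"])
E
```

```text
t 14.8 tcp [551.46  75.84 107.65] [-1.7997e+02  1.0000e-02  1.8570e+01] w 36.8 F [-0.8  1.9  0.7]
shift/500 [ 0.0007  0.002  -0.0007]
turn/.5 [-0.0012  0.0002  0.0006]
55.000144243240356
```

Request:
send_rows(deltas=[[[0, 0, -0.002], [0, 0, 0]], [[0, 0, -0.002], [0, 0, 0]], [[0, 0, -0.002], [0, 0, 0]], [[0, 0, -0.002], [0, 0, 0]], [[0, 0, 0], [0, 0, 0]], [[0, 0, 0], [0, 0, 0]]])

```text
time_s: 15.4
ee_pos: [550.4, 75.3, 110.5]
ee_rot: [-180.0, 0.2, 18.6]
force: [0.5, 3.2, -16.8]
gripper_width: 37.0
gripper_force: 55.0
```

Request:
send_rows(deltas=[[[0, 0, -0.002], [0, 0, 0]], [[0, 0, -0.002], [0, 0, 0]], [[0, 0, -0.002], [0, 0, 0]], [[0, 0, -0.002], [0, 0, 0]], [[0, 0, 0], [0, 0, 0]], [[0, 0, 0], [0, 0, 0]]])

```text
time_s: 16.0
ee_pos: [553.1, 75.2, 117.3]
ee_rot: [179.9, -0.2, 18.6]
force: [-0.9, 0.9, 0.1]
gripper_width: 37.3
gripper_force: 55.0
```

Request:
send_rows(deltas=[[[0, 0, 0], [0, 0, 0]], [[0, 0, 0], [0, 0, 0]], [[0, 0, 0], [0, 0, 0]], [[0, 0, 0], [0, 0, 0]]])

```text
time_s: 16.4
ee_pos: [552.3, 75.9, 116.1]
ee_rot: [-180.0, -0.1, 18.6]
force: [0.8, 3.3, -0.2]
gripper_width: 36.8
gripper_force: 55.0
```

```bash
python3 - <<'E'
from h import *
go([551.5,75.8,120],18.55);print(state()["gripper_force"])
cv2.imwrite("pics/s3.png",cv2.resize(grab_frame("side")[180:260,260:370,::-1],None,fx=7,fy=7,interpolation=cv2.INTER_CUBIC))
E
```

```text
t 16.4 tcp [552.34  75.93 116.06] [-1.7999e+02 -1.2000e-01  1.8570e+01] w 36.8 F [ 0.8  3.3 -0.2]
shift/500 [-0.0017 -0.0003 -0.0079]
turn/.5 [-0.0004 -0.0041  0.0007]
55.001463890075684
```

View pics/s3.png

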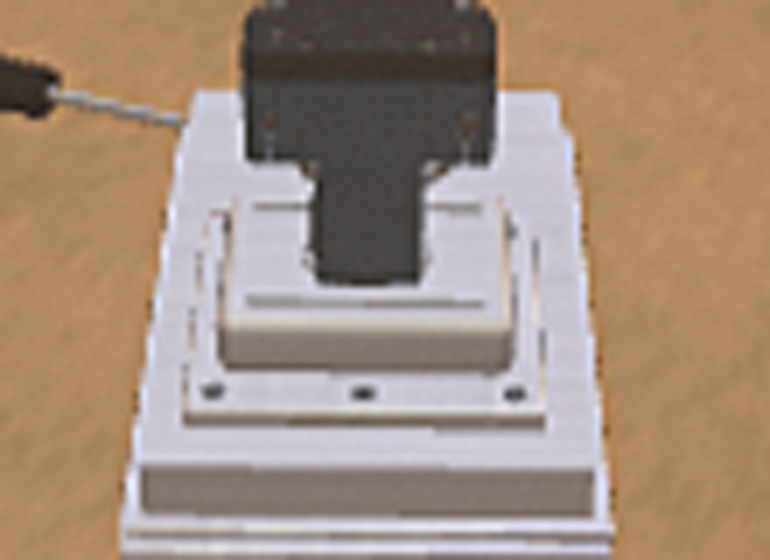

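The cover rose with the fingers: its front edge moved from crop row 443 to 424, about 8 mm, with no slip. I'll raise it to about 12.5 mm.

Request:
send_rows(deltas=[[[0, 0, -0.002], [0, 0, 0]], [[0, 0, -0.002], [0, 0, 0]], [[0, 0, -0.002], [0, 0, 0]], [[0, 0, -0.002], [0, 0, 0]], [[0, 0, 0], [0, 0, 0]], [[0, 0, 0], [0, 0, 0]], [[0, 0, 0], [0, 0, 0]], [[0, 0, 0], [0, 0, 0]], [[0, 0, 0], [0, 0, 0]], [[0, 0, 0], [0, 0, 0]]])

```text
time_s: 17.45
ee_pos: [551.6, 75.5, 119.6]
ee_rot: [180.0, 0.0, 18.6]
force: [-0.2, 0.2, -5.2]
gripper_width: 36.9
gripper_force: 55.0
```

Request:
send_rows(deltas=[[[0, 0, 0], [0, 0, 0]], [[0, 0, 0], [0, 0, 0]], [[0, 0, 0], [0, 0, 0]], [[0, 0, 0], [0, 0, 0]]])

```text
time_s: 17.85
ee_pos: [551.6, 75.5, 119.6]
ee_rot: [180.0, -0.0, 18.6]
force: [0.2, 0.2, -6.0]
gripper_width: 36.8
gripper_force: 55.0
```

```bash
python3 - <<'E'
from h import *
for i in range(3): grab_frame("side"); s=state();print(s["ee_pos"].round(2),s["ee_rot"].round(2),s["force"].round(1),s["torque"].round(2),s["gripper_width"])
cv2.imwrite("pics/s4.png",cv2.resize(grab_frame("side")[180:260,260:370,::-1],None,fx=7,fy=7,interpolation=cv2.INTER_CUBIC))
E
```

```text
[551.61  75.52 119.65] [180.    -0.    18.58] [-0.5 -0.1 -5.8] [0.   0.02 0.05] 36.839253572927355
[551.58  75.49 119.61] [179.99   0.    18.58] [-0.4 -0.8 -5. ] [ 0.02 -0.04  0.01] 37.30112899619698
[551.61  75.52 119.64] [179.99  -0.    18.58] [-0.   0.3 -6.2] [-0.01 -0.02  0.02] 37.18179279567137
```

View pics/s4.png

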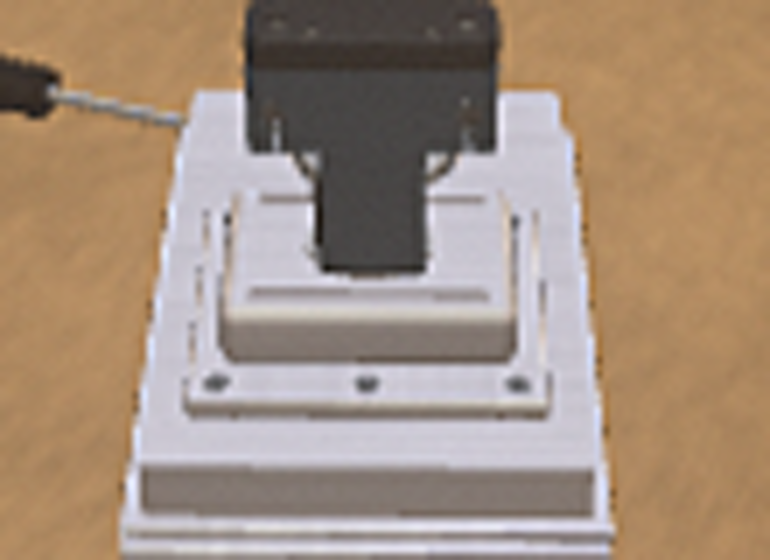

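The front edge is now at crop row 413, so the cover is about 12 mm open. It hangs level at its bare weight of about 5.5 N, with no sideways force and holding still.

```bash
python3 -c "
from workcell import *
print(job_done())"
```

```text
the job is handed in; nothing more can be done
None
```

I seated the blank in the recess and let go of it, then broke the cover free. It was held still about 12 mm open by the filler cap when I handed the job in at about 18 s; the judge's result was not shown.

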